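# Hold the red clip open over the job card

## Task

I want to tuck paperwork behind the clip on the yellow job card: take the red spring clip off its parking rail by squeezing its two handles, and hold it squeezed wide open over the middle of the yellow card's top edge, upright and square to the card, one jaw on each side and reaching a good one or two centimetres below the edge, with nothing of it touching the card. Finish while still holding it there, gaping: do not let the clip shut on the card and do not let go. Go gently with the card and leave the blue clip, the carton and the bearing where they are.

Things in the scene. Friction and masses are not known exactly. Their poses are not given: they have to be found in the camera images.
- red_clip: Red spring clip (80 g) like a big clothes-peg, clamped jaws-down on the rail's fin at the start. Origin: midway between the closed jaw tips; z up from jaws to handles, x along the axle (parallel to the fin), y across the jaws. Symmetric: a half turn about z changes nothing. Jaws 44 mm wide along x. Squeezing the two handles together along y spreads the jaws along y.
- red_coil (a point): Centre of the clip's steel coil (10 mm thick, 38 mm long along x), 45 mm above the clip's origin; same axes as the clip. A card edge can enter less than 40 mm above the origin before meeting the coil.
- red_handles (a point): Midway between the red clip's handles, 76 mm above its origin: a good height to squeeze. Handle plates 34 mm wide along x, 4 mm thick, rise from the axle and splay: at rest 59 mm over their outer faces at the top ends, 82 mm above the origin; at the stop parallel, 24 mm over the outer faces, tops 90 mm above the origin. 4 N at the ends starts the squeeze, 11 N reaches the stop; 40 N does no harm.
- red_clip_l (a joint): How far each handle of the red clip is squeezed, rad (both move alike): 0 = clamped on the 4 mm fin, 0.42 = stop, widest. Gap between the jaw tips is about 4 mm + 88 mm times this value; at the stop 40 mm, the tips then 4 mm above the clip's origin. The spring drives it back shut (-0.03).
- rail: Fixed aluminium parking rail for clips. Origin: centre of its underside on the counter; its length (200 mm, foot 220 x 80 x 12 mm) runs along its y. A wall 16 mm thick reaches 50 mm high (the jaw tips stand on it), and on it a fin 4 mm thick reaches 72 mm high. The red and the blue clip sit on the fin, about 100 mm apart.
- blue_clip: Blue spring clip of the same shape on the same rail, 100 mm or so from the red one; leave it alone. Origin between the jaw tips, axes as for the red clip.
- job_stand: Fixed grey foot (60 x 100 x 18 mm) with the YELLOW job card standing upright in it. Origin: centre of the underside. The card is 3 mm thick along x, 90 mm wide along y, its top edge 140 mm above the counter.
- card_edge (a point): Middle of the yellow card's top edge (140 mm above the counter); y along the edge, x across the card's faces, z up.
- white_stand: Same stand with a WHITE card, also 140 mm high and fixed; not to be used. Origin: centre of the underside.
- carton: Bystander: loose brown parts carton 70 x 90 x 45 mm. Origin: centre of the underside.
- bearing: Bystander: loose steel bearing ring lying flat, 62 mm across, 17 mm high. Origin: centre of the underside.
Mind the look-alikes: they are no part of the job. What is shaped like the job_stand but pink or purple is not meant.

How it is judged (in metres and radians):
On the way:
1. the red clip is held by the fingers, clear above the parking rail (height (world z) of red_clip above 0.08 m and contact force between the fingers and red_clip above 2 N and contact force between red_clip and rail below 0.1 N), for 0.2 s.
At the end, for the whole second after the job is handed in: Fingers hold the clip still, open 0.25 rad or more, upright and square to the yellow card (0.2 rad), origin 12-38 mm below its top edge, within 12 mm of its plane and 20 mm of the edge's middle, not touching it (0.3 N); blue clip within 15 mm, carton, bearing within 20 mm of start (value of joint red_clip_l above 0.25 rad and contact force between the fingers and red_clip above 3 N and contact force between red_clip and job_stand below 0.3 N and z of red_clip in the frame of card_edge between -0.038 and -0.012 m and x of red_clip in the frame of card_edge between -0.012 and 0.012 m and y of red_clip in the frame of card_edge between -0.02 and 0.02 m and angle between the x axis of red_clip and the y axis of card_edge, either way round below 0.2 rad and angle between red_clip's own z axis and vertical below 0.2 rad and linear speed of red_clip below 0.02 m/s and distance of blue_clip from where it was at the start of the episode below 0.015 m and distance of each of carton, bearing from where it was at the start of the episode below 0.02 m); the arm keeps its last pose, push and grip.
It fails at once if the yellow card or its stand is pushed with over 8 N (contact force between job_stand and anything else above 8 N).
It fails at once if the blue clip is disturbed (distance of blue_clip from where it was at the start of the episode above 0.015 m).
It fails at once if the carton is pushed away (distance of carton from where it was at the start of the episode above 0.02 m).
It fails at once if the bearing is pushed away (distance of bearing from where it was at the start of the episode above 0.02 m).
It fails at once if the clip shuts on the yellow card (value of joint red_clip_l below 0.1 rad and contact force between red_clip and job_stand above 1 N).
It also fails if it takes over 38 s, if anything falls off the work surface, if the arm or the gripper's body presses on something with over 40 N, if the wrist force passes 120 N, or if a joint passes its speed limit or range.

## Robot

A 7-joint arm with a two-finger parallel gripper is mounted at the origin on the work surface. World frame = base frame: x ahead of the robot, y to its left, z up, the work surface at z = 0. Lengths are in mm, angles in rad, forces in N, time in s.
With the tool pointing down it reaches from about 425 to 825 mm from the base axis. Payload 3.6 kg.
Tool frame: the origin (TCP) lies between the finger pads; the fingertips stand 17 mm ahead of it and the grasp point (between the pads) lies 2 mm behind it; z points along the fingers, y is the direction in which the jaws open and shut (so a half turn about z gives the same grasp; the last joint's range is limited). The gripper opens to 93 mm and grips with 3 to 60 N. Pads are 15 mm wide; open, the fingers measure 128 mm over their backs; the gripper's body (75 mm by 188 mm) begins 65 mm behind the grasp point.
Start: joints at [-1.135, 0.615, -0.013, 1.423, 0.008, 1.103, -0.04], TCP at [289.577, 581.899, 214.24] pointing down, gripper open.
Joint ranges: [-3.12, 3.12], [-0.3, 2.06], [-1.34, 1.32], [0.26, 2.42], [-1.36, 4.5], [0.01, 1.98], [-2.84, 2.84]. Speed limits (rad/s): [2.79, 2.79, 3.14, 3.14, 3.14, 3.14, 3.14].

## Interface

Orientations are given as a 3x3 rotation matrix whose columns are the frame's x, y, z axes.
In Python, from workcell import env gives the robot as it stands.
- The arm moves only by the shell command python3 -m inch 'ROWS' [FORCE]. ROWS is JSON, a list of rows, each an object with "rotation": the turn, a rotation vector about the tool's x, y, z in degrees, a list of three; "translation": the shift along the tool's x, y, z in cm, a list of three; "grip": the opening, from 0 (shut) to 1 (fully open). In form: [{"rotation": [ax, ay, az], "translation": [dx, dy, dz], "grip": grip}, ...]. A call has exactly 10 rows; each row is the pose to reach, as a shift and turn from the pose commanded when the call began, along the tool's axes at that moment; what a row does not reach only later rows make up. A row lasts 1/8 s, in which the tool goes at most 62.5 mm and 10.7 degrees, less where a joint would pass 70% of its speed; a pose out of reach is approached as far as the arm can. A call with a gripper value outside its range is refused whole. The fingers move at their own pace and stop on an object; FORCE is the grip in N (left out, the last holds). Time passes only in rows, so rows that repeat a pose let the fingers close, or fill a call up. It gives the time, the measured TCP pose, the force and the opening at its end, in the units of the state.
- env.sense(): the state, without advancing time (a new reading comes with each control period).
- env.camera(name): name is "side" or "top" or "wrist"; returns the picture (400x640x3 uint8, red, green, blue); there is no depth.
- env.camera_model(name): a dict with "fx", "fy", "cx", "cy" (pixels), "k1" (the pictures are not rectified: a ray, as slopes to the right and down, at radius r is drawn at 1 + k1 r^2 times it, then the intrinsics apply), "R" (3x3) and "t" (3): a world point X has camera coordinates R X + t; the wrist camera has in their place "tool_from_camera" (4x4, takes a point from camera to tool coordinates, whose origin is the TCP and whose axes are the flange's). Camera axes: x right, y down, z forward; pixel columns grow to the right and rows downward; lengths in mm; the calibration is good to about 2 mm. A picture is of the moment at which its call begins: read the wrist's pose just before it. camera_model takes no time and is no camera call.
- env.hand_in(): hands the job in, once; it reports no verdict.
Trained networks look in the newest picture that a camera, given by its name, has taken for a name from the list of things; names that differ only in an ending like _2 or _b are one class to them, and where a whole thing is asked for, a point or a joint stands for the part that bears it (a point fixed in the world has none). Each returns a list of dicts, best first, with "conf" (0 to 1); they miss things now and then, are a little off and sometimes report something else, mostly with a low value. They report only what shows in the picture. A call takes as long as a camera call. They do not tell look-alikes from the thing itself.
- env.look_for(camera, target): "xyz" ([x, y, z] in mm, in world coordinates, good to about 4 mm: the middle of the surface that is visible of it).
The state is a dict: "t": time; "qpos": joint angles; "qd": joint speeds; "effort": joint torques, N m; "position": TCP position; "eef_rot": TCP orientation; "wrist_force": force on the tool from outside, world axes, zero at the start; "torque": the same for the moment, N m; "width": opening from 0.0 (shut) to 1.0 (fully open).
Only numpy, scipy, OpenCV 4.12 (cv2) and the standard library are available. Lean on these libraries where they do the work, as an engineer would, in place of code of your own. Each camera call takes 0.05 s, during which the arm holds its last target.

## Working session

There is one attempt and no reset: what is moved stays moved. The work goes in short steps, Python scripts to look and compute and a shell command to move; the robot and the scene stay as the last step left them, time stands still between calls to the robot, and variables do not carry over. Pictures are saved under pics/ and viewed, and the job is handed in when it is done.

```bash
ls; mkdir -p pics; python3 - <<'E'
from workcell import env
import cv2, numpy as np
s=env.sense(); print(s['t'],s['position'],s['eef_rot'],s['width'],s['wrist_force'])
for c in ['side','top']:
    cv2.imwrite(f'pics/{c}0.png',cv2.cvtColor(env.camera(c),cv2.COLOR_RGB2BGR))
    m=env.camera_model(c); print({k:np.round(v,3).tolist() for k,v in m.items()})
    for n in ['red_clip','blue_clip','rail','job_stand','card_edge','carton','bearing','red_coil','red_handles']:
        try: print(c,n,[(np.round(d['xyz']).tolist(),round(d['conf'],2)) for d in env.look_for(c,n)])
        except Exception as e: print(n,e)
print(env.sense()['t'])
print(np.round(env.camera_model('wrist')['tool_from_camera'],3).tolist())
E
```

```text
pics
0.0 [289.22656646 581.22195118 213.10015865] [[-8.95293938e-01  4.45474526e-01 -1.10023660e-03]
 [ 4.45475884e-01  8.95291098e-01 -2.25520173e-03]
 [-1.96028865e-05 -2.50919731e-03 -9.99996852e-01]] 0.9998296273488178 [-0.35303581 -0.30685627  0.34852184]
{'fx': 505.691, 'fy': 505.691, 'cx': 317.93, 'cy': 207.689, 'k1': -0.06, 'R': [[0.759, -0.651, -0.005], [-0.4, -0.46, -0.793], [0.514, 0.603, -0.61]], 't': [-377.811, 345.663, 1133.832]}
side red_clip [([515.0, -212.0, 103.0], 0.82), ([502.0, -208.0, 79.0], 0.69)]
side blue_clip [([489.0, -314.0, 101.0], 0.58)]
side rail [([484.0, -264.0, 15.0], 0.57)]
side job_stand [([576.0, 413.0, 16.0], 0.93), ([533.0, 271.0, 35.0], 0.92), ([392.0, 455.0, 22.0], 0.7), ([396.0, 296.0, 19.0], 0.57)]
side card_edge [([571.0, 416.0, 18.0], 0.94), ([664.0, 258.0, 56.0], 0.83), ([534.0, 269.0, 34.0], 0.61), ([397.0, 293.0, 18.0], 0.58), ([394.0, 457.0, 26.0], 0.58)]
side carton [([714.0, -29.0, 48.0], 0.73)]
side bearing [([373.0, 96.0, 19.0], 0.84)]
side red_coil [([516.0, -208.0, 100.0], 0.87), ([536.0, 266.0, 35.0], 0.62)]
side red_handles [([
[... 490 characters left out ...]
5.0, 462.0, 18.0], 0.88), ([662.0, 258.0, 15.0], 0.75), ([402.0, 305.0, 17.0], 0.6), ([582.0, 417.0, 17.0], 0.56)]
top card_edge [([406.0, 309.0, 16.0], 0.81), ([585.0, 413.0, 16.0], 0.78), ([396.0, 467.0, 18.0], 0.76), ([667.0, 262.0, 17.0], 0.74), ([536.0, 276.0, 17.0], 0.7), ([489.0, -309.0, 107.0], 0.7)]
top carton [([733.0, -21.0, 46.0], 0.61)]
top bearing [([373.0, 102.0, 18.0], 0.56), ([523.0, -205.0, 105.0], 0.4)]
top red_coil [([520.0, -204.0, 106.0], 0.68)]
top red_handles [([519.0, -207.0, 102.0], 0.71), ([503.0, -248.0, 10.0], 0.48), ([491.0, -310.0, 109.0], 0.37)]
1.0
[[-0.0, -0.954, -0.298, 84.771], [1.0, -0.0, -0.0, 0.396], [0.0, -0.298, 0.954, -171.508], [0.0, 0.0, 0.0, 1.0]]
```

View pics/side0.png

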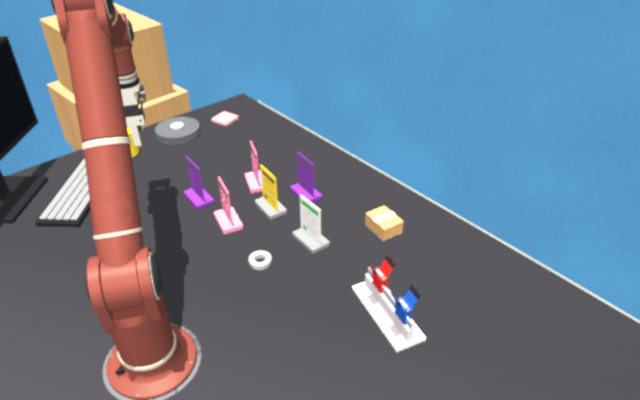

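View pics/top0.png

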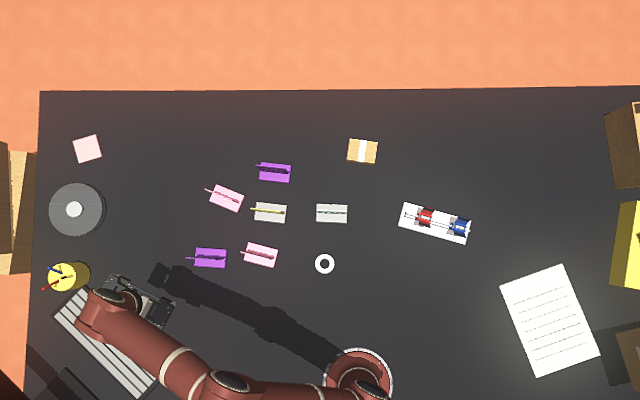

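```bash
python3 - <<'E'
import cv2, numpy as np
t=cv2.imread('pics/top0.png'); s=cv2.imread('pics/side0.png')
a=cv2.resize(t[190:255,390:480],None,fx=6,fy=6,interpolation=cv2.INTER_CUBIC)[:,:400*2]
cv2.imwrite('pics/c1.png',a)
a=cv2.resize(t[180:240,240:360],None,fx=6,fy=6,interpolation=cv2.INTER_CUBIC); cv2.imwrite('pics/c2.png',a)
a=cv2.resize(s[150:255,240:340],None,fx=5,fy=5,interpolation=cv2.INTER_CUBIC); cv2.imwrite('pics/c3.png',a)
a=cv2.resize(s[245:350,345:430],None,fx=5,fy=5,interpolation=cv2.INTER_CUBIC); cv2.imwrite('pics/c4.png',a)
E
```

```text
(no output)
```

View pics/c1.png

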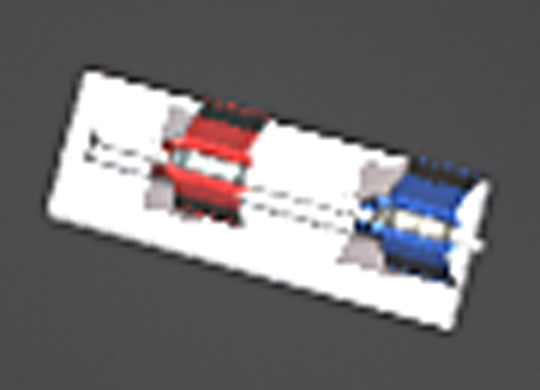

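View pics/c2.png

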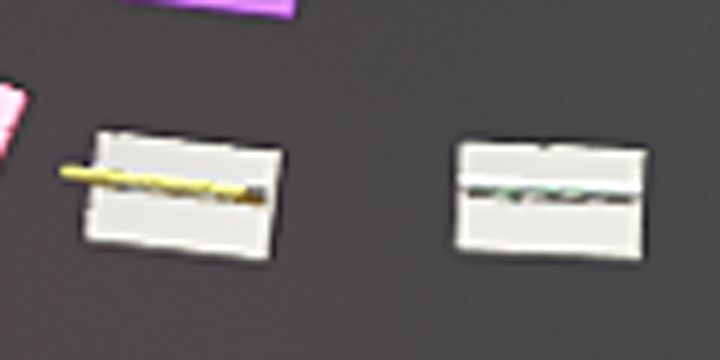

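View pics/c3.png

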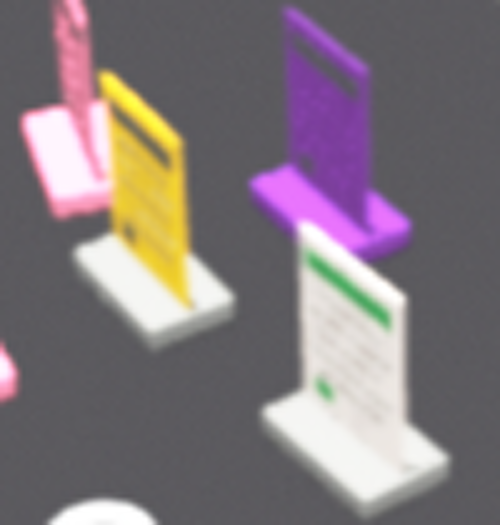

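View pics/c4.png

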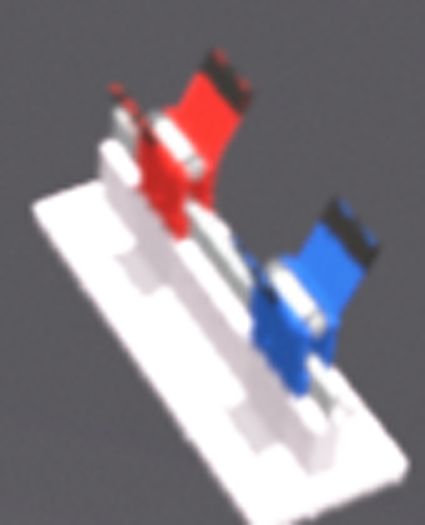

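```bash
cat > h.py <<'E'
import numpy as np, cv2, json
from scipy.optimize import least_squares
class Cam:
    def __init__(s,m,R=None,t=None):
        s.m=m; s.R=np.array(m['R'] if R is None else R); s.t=np.array(m['t'] if t is None else t)
        s.C=-s.R.T@s.t
        s.K=np.array([[m['fx'],0,m['cx']],[0,m['fy'],m['cy']],[0,0,1]]); s.D=np.array([m['k1'],0,0,0,0.])
    def ray(s,uv):
        p=cv2.undistortPoints(np.array(uv,float).reshape(-1,1,2),s.K,s.D).reshape(-1,2)
        d=np.c_[p,np.ones(len(p))]@s.R; return d
    def plane(s,uv,z):
        d=s.ray(uv); return s.C+d*((z-s.C[2])/d[:,2])[:,None]
    def proj(s,X):
        return cv2.projectPoints(np.array(X,float).reshape(-1,1,3),cv2.Rodrigues(s.R)[0],s.t,s.K,s.D)[0].reshape(-1,2)
def tri(cs,uvs):
    A=np.zeros((3,3));b=np.zeros(3)
    for c,uv in zip(cs,uvs):
        d=c.ray([uv])[0]; d/=np.linalg.norm(d); P=np.eye(3)-np.outer(d,d); A+=P;b+=P@c.C
    return np.linalg.solve(A,b)
def wristcam(env,s):
    m=env.camera_model('wrist'); T=np.array(m['tool_from_camera'])
    Rw=np.array(s['eef_rot'])@T[:3,:3]; C=np.array(s['position'])+np.array(s['eef_rot'])@T[:3,3]
    return Cam(m,Rw.T,-Rw.T@C)
def up(uv,off,k): return (np.array(uv,float)+.5)/k-.5+np.array(off)
E
python3 - <<'E'
from h import *
from workcell import env
np.set_printoptions(precision=1,suppress=True)
T=Cam(env.camera_model('top'));S=Cam(env.camera_model('side'))
def ang(p,q): return np.degrees(np.arctan2(q[1]-p[1],q[0]-p[0]))
r=T.plane(up([(88,70),(488,182),(450,330),(50,213)],(390,190),6),12); print('rail',r,r.mean(0),ang(r[1],r[0]),ang(r[2],r[3]),ang(r[2],r[1]))
j=T.plane(up([(100,132),(282,150),(267,260),(86,240)],(240,180),6),18); print('stand',j,j.mean(0),ang(j[1],j[0]),ang(j[2],j[3]),ang(j[2],j[1]))
e=T.plane(up([(62,172),(258,195)],(240,180),6),140); print('edge',e,e.mean(0),ang(e[1],e[0]))
# side: card top corners
e=S.plane(up([(103,75),(183,140)],(240,150),5),140); print('edge side',e,e.mean(0),ang(e[1],e[0]))
sc=S.plane(up([(75,253),(153,338),(234,299)],(240,150),5),18); print('stand side',sc,(sc[0]+sc[2])/2)
print('coil', tri([T,S],[up((210,164),(390,190),6),up((180,143),(345,245),5)]), T.plane([up((210,164),(390,190),6)],99), S.plane([up((180,143),(345,245),5)],99))
E
```

```text
rail [[ 572.1 -154.    12. ]
 [ 511.5 -364.9   12. ]
 [ 433.  -342.7   12. ]
 [ 495.3 -132.5   12. ]] [ 503.  -248.5   12. ] 73.97465037447543 73.49433758438248 -15.80417178635605
stand [[572.1 324.7  18. ]
 [562.  226.3  18. ]
 [502.8 234.   18. ]
 [513.8 331.7  18. ]] [537.7 279.2  18. ] 84.15883764235834 83.54990068367196 -7.463400187477038
edge [[542.  325.2 140. ]
 [530.2 227.  140. ]] [536.1 276.1 140. ] 83.13391469415967
edge side [[543.9 319.3 140. ]
 [538.4 231.7 140. ]] [541.1 275.5 140. ] 86.37734374801838
stand side [[514.7 323.9  18. ]
 [500.9 222.9  18. ]
 [561.1 221.2  18. ]] [537.9 272.6  18. ]
coil [ 518.8 -205.5   93.6] [[ 516.8 -203.1   99. ]] [[ 516.5 -210.2   99. ]]
```

```bash
python3 -m inch '[{"rotation":[0,0,10],"translation":[-5,-2.7,-1.1],"grip":1},{"rotation":[0,0,20],"translation":[-10,-5.4,-2.2],"grip":1},{"rotation":[0,0,30],"translation":[-15.5,-8.2,-3.3],"grip":1},{"rotation":[0,0,40],"translation":[-21,-11,-4.5],"grip":1},{"rotation":[0,0,50],"translation":[-26,-14,-5.6],"grip":1},{"rotation":[0,0,60],"translation":[-31,-17,-6.7],"grip":1},{"rotation":[0,0,70],"translation":[-36,-20,-7.8],"grip":1},{"rotation":[0,0,80],"translation":[-41,-23,-8.7],"grip":1},{"rotation":[0,0,80],"translation":[-43,-28.5,-8.5],"grip":1},{"rotation":[0,0,80],"translation":[-45,-34,-8],"grip":1}]'
```

```text
t: 2.25
position: [541.3, 75.1, 294.4]
eef_rot: [[0.283, 0.959, 0.001], [0.959, -0.283, -0.0], [0.0, 0.001, -1.0]]
wrist_force: [0.3, -0.9, -0.3]
width: 1.001
```

```bash
python3 -m inch '[{"rotation":[0,0,0],"translation":[-5.5,1.1,1],"grip":1},{"rotation":[0,0,0],"translation":[-11,2.2,2],"grip":1},{"rotation":[0,0,0],"translation":[-16.5,3.3,3],"grip":1},{"rotation":[0,0,0],"translation":[-22,4.4,4.5],"grip":1},{"rotation":[0,0,0],"translation":[-25,5,6],"grip":1},{"rotation":[0,0,0],"translation":[-27.7,5.6,7.5],"grip":1},{"rotation":[0,0,0],"translation":[-27.7,5.6,7.5],"grip":1},{"rotation":[0,0,0],"translation":[-27.7,5.6,7.5],"grip":1},{"rotation":[0,0,0],"translation":[-27.7,5.6,7.5],"grip":1},{"rotation":[0,0,0],"translation":[-27.7,5.6,7.5],"grip":1}]'
python3 - <<'E'
from h import *
from workcell import env
np.set_printoptions(precision=1,suppress=True)
s=env.sense(); print(s['position'],s['eef_rot'],s['qpos'])
im=env.camera('wrist'); cv2.imwrite('pics/w1.png',im[:,:,::-1])
W=wristcam(env,s); np.savez('w1.npz',R=W.R,t=W.t,pos=s['position'],rot=s['eef_rot'])
for n in ['red_handles','red_coil','blue_clip','rail']: print(n,[(np.round(d['xyz'],1).tolist(),round(d['conf'],2)) for d in env.look_for('wrist',n)])
E
```

```text
t: 3.5
position: [516.8, -203.3, 219.7]
eef_rot: [[0.281, 0.96, 0.001], [0.96, -0.281, 0.0], [0.0, 0.001, -1.0]]
wrist_force: [0.1, -0.2, -0.4]
width: 1.0
[ 516.8 -203.3  219.7] [[ 0.3  1.   0. ]
 [ 1.  -0.3  0. ]
 [ 0.   0.  -1. ]] [ 0.   0.5  0.5  1.7 -0.2  1.   0.3]
red_handles [([519.0, -200.4, 111.8], 0.59)]
red_coil [([517.7, -205.2, 105.7], 0.57)]
blue_clip [([490.6, -302.7, 103.2], 0.74)]
rail [([491.2, -304.2, 100.3], 0.6), ([509.9, -218.6, 10.6], 0.59)]
```

View pics/w1.png

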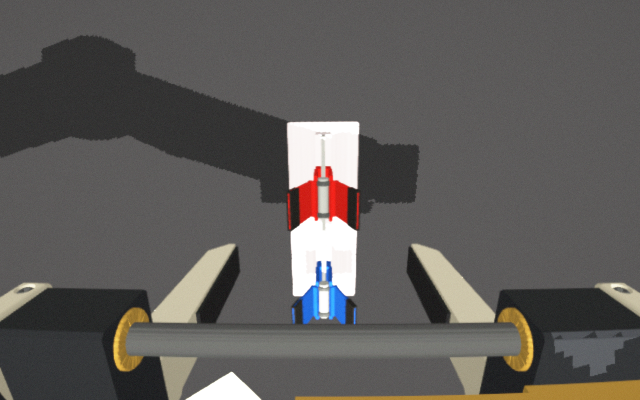

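```bash
python3 - <<'E'
from h import *
from workcell import env
np.set_printoptions(precision=2,suppress=True)
z=np.load('w1.npz'); W=Cam(env.camera_model('wrist'),z['R'],z['t'])
im=cv2.imread('pics/w1.png'); cv2.imwrite('pics/w1c.png',cv2.resize(im[110:330,270:380],None,fx=3.6,fy=2.7,interpolation=cv2.INTER_CUBIC))
print('coil',W.plane([(323,178),(323,197),(323,216)],100))
h=W.plane([(288,193),(288,228),(359,193),(359,228)],132);print('handles',h,h.mean(0))
r=W.plane([(288.5,122.5),(358.5,122.5),(292,295),(357,295)],12);print('rail',r)
for a,b in((0,2),(1,3)): print(np.degrees(np.arctan2(*(r[a]-r[b])[[1,0]])))
print(np.degrees(np.arctan2(*z['rot'][[1,0],1])))
print('tool', z['pos'], W.proj([z['pos']+[0,0,-94]]))
E
```

```text
coil [[ 520.88 -186.01  100.  ]
 [ 515.92 -202.95  100.  ]
 [ 510.77 -220.49  100.  ]]
handles [[ 492.34 -182.92  132.  ]
 [ 482.92 -211.66  132.  ]
 [ 547.26 -199.05  132.  ]
 [ 539.69 -228.34  132.  ]] [ 515.55 -205.49  132.  ]
rail [[ 496.39 -133.94   12.  ]
 [ 570.94 -155.82   12.  ]
 [ 432.55 -343.71   12.  ]
 [ 514.06 -367.7    12.  ]]
73.07287761788939
74.97299557003078
-16.337901515109923
tool [ 516.8  -203.33  219.74] [[324.19 205.67]]
```

View pics/w1c.png

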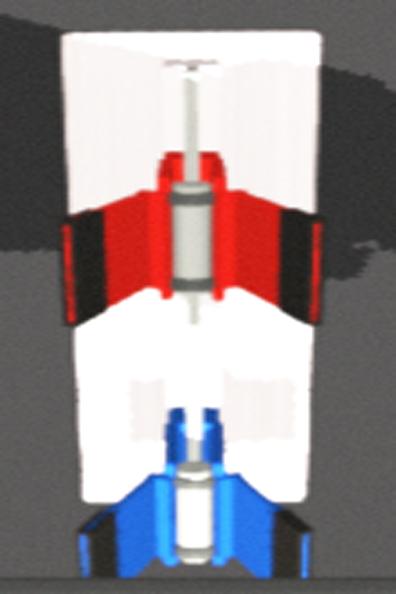

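```bash
python3 -m inch '[{"rotation":[0,0,0],"translation":[-0.1,-0.05,3.5],"grip":1},{"rotation":[0,0,0],"translation":[-0.1,-0.05,7],"grip":1},{"rotation":[0,0,0],"translation":[-0.1,-0.05,9],"grip":1},{"rotation":[0,0,0],"translation":[-0.1,-0.05,9.5],"grip":1},{"rotation":[0,0,0],"translation":[-0.1,-0.05,9.5],"grip":1},{"rotation":[0,0,0],"translation":[-0.1,-0.05,9.5],"grip":0.7},{"rotation":[0,0,0],"translation":[-0.1,-0.05,9.5],"grip":0.55},{"rotation":[0,0,0],"translation":[-0.1,-0.05,9.5],"grip":0.4},{"rotation":[0,0,0],"translation":[-0.1,-0.05,9.5],"grip":0.2},{"rotation":[0,0,0],"translation":[-0.1,-0.05,9.5],"grip":0}]' 30
python3 - <<'E'
from workcell import env
import cv2
print(env.sense()['qpos'])
cv2.imwrite('pics/w2.png',env.camera('wrist')[:,:,::-1])
s=env.camera('side')[:,:,::-1]
cv2.imwrite('pics/s2.png',cv2.resize(s[200:350,320:460],None,fx=4,fy=4,interpolation=cv2.INTER_CUBIC))
E
```

```text
t: 5.0
position: [518.8, -206.6, 127.1]
eef_rot: [[0.283, 0.959, 0.008], [0.959, -0.283, -0.003], [-0.0, 0.008, -1.0]]
wrist_force: [2.2, 0.7, 15.8]
width: 0.514
[ 0.08458465  0.599752    0.39884732  1.81341857 -0.31723163  0.78288813
  0.35882035]
```

View pics/w2.png

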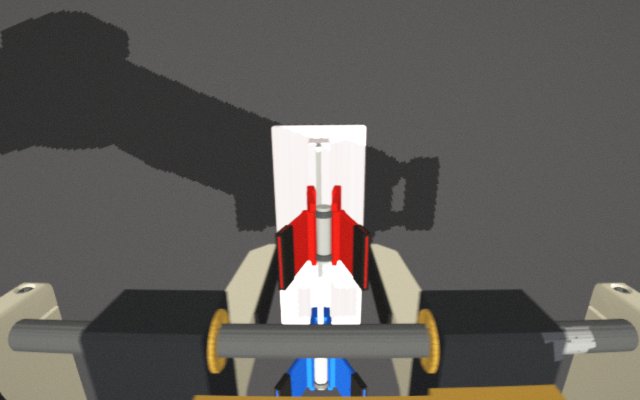

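View pics/s2.png

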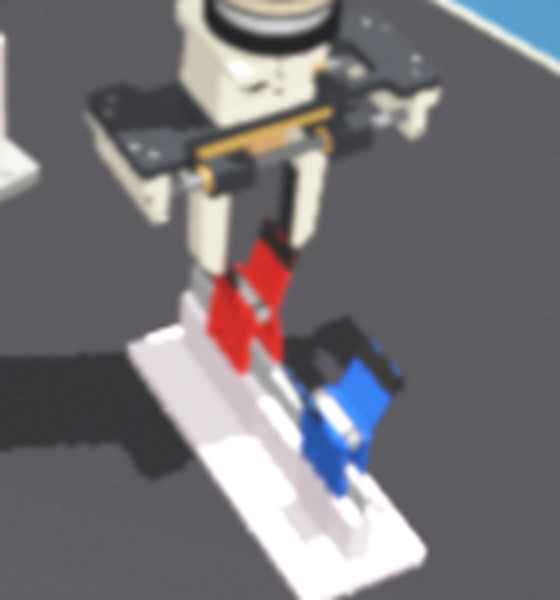

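```bash
python3 -m inch '[{"rotation":[0,0,0],"translation":[0,0,0],"grip":0},{"rotation":[0,0,0],"translation":[0,0,0],"grip":0},{"rotation":[0,0,0],"translation":[0,0,0],"grip":0},{"rotation":[0,0,0],"translation":[0,0,0],"grip":0},{"rotation":[0,0,0],"translation":[0,0,0],"grip":0},{"rotation":[0,0,0],"translation":[0,0,0],"grip":0},{"rotation":[0,0,0],"translation":[0,0,0],"grip":0},{"rotation":[0,0,0],"translation":[0,0,0],"grip":0},{"rotation":[0,0,0],"translation":[0,0,0],"grip":0},{"rotation":[0,0,0],"translation":[0,0,0],"grip":0}]' 30
python3 - <<'E'
from workcell import env
import cv2
cv2.imwrite('pics/w3.png',env.camera('wrist')[100:400,150:500,::-1])
E
```

```text
t: 6.35
position: [520.9, -207.4, 128.9]
eef_rot: [[0.283, 0.959, 0.013], [0.959, -0.283, -0.004], [-0.001, 0.014, -1.0]]
wrist_force: [2.1, 0.6, 16.5]
width: 0.239
```

View pics/w3.png

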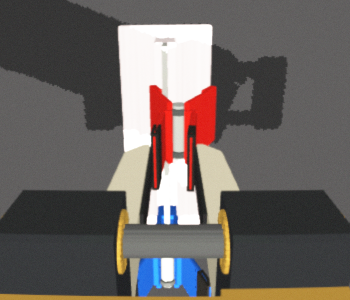

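```bash
python3 -m inch '[{"rotation":[0,0,0],"translation":[0,0,-0.5],"grip":0},{"rotation":[0,0,0],"translation":[0,0,-1],"grip":0},{"rotation":[0,0,0],"translation":[0,0,-2],"grip":0},{"rotation":[0,0,0],"translation":[0,0,-3],"grip":0},{"rotation":[0,0,0],"translation":[0,0,-5],"grip":0},{"rotation":[0,0,0],"translation":[0,0,-7.5],"grip":0},{"rotation":[0,0,0],"translation":[0,0,-10.5],"grip":0},{"rotation":[0,0,0],"translation":[0,0,-13],"grip":0},{"rotation":[0,0,0],"translation":[0,0,-15],"grip":0},{"rotation":[0,0,0],"translation":[0,0,-15],"grip":0}]' 30
python3 - <<'E'
from workcell import env
import cv2
s=env.sense();print(s['position'],s['eef_rot'],s['qpos'],s['wrist_force'])
cv2.imwrite('pics/w4.png',env.camera('wrist')[100:400,150:500,::-1])
s=env.camera('side')[:,:,::-1]
cv2.imwrite('pics/s4.png',cv2.resize(s[150:350,320:460],None,fx=3,fy=3,interpolation=cv2.INTER_CUBIC))
for n in ['red_coil','blue_clip']: print(n,env.look_for('side',n))
E
```

```text
t: 7.65
position: [516.1, -205.9, 276.0]
eef_rot: [[0.283, 0.959, 0.003], [0.959, -0.283, -0.001], [-0.0, 0.004, -1.0]]
wrist_force: [0.7, -0.3, -1.2]
width: 0.239
[ 516.12600238 -205.91293584  275.99073494] [[ 2.83388850e-01  9.58998730e-01  3.49208212e-03]
 [ 9.59005003e-01 -2.83385407e-01 -1.45459152e-03]
 [-4.05346310e-04  3.76113924e-03 -9.99992845e-01]] [ 0.02893111  0.4371564   0.47394555  1.62075526 -0.21538922  1.13199521
  0.26855961] [ 0.67701432 -0.26763851 -1.2430791 ]
red_coil [{'xyz': [510.6, -208.5, 241.4], 'conf': 0.97}, {'xyz': [527.7, 70.9, 46.2], 'conf': 0.66}]
blue_clip [{'xyz': [488.5, -312.1, 99.7], 'conf': 0.95}, {'xyz': [499.9, -208.8, 228.4], 'conf': 0.41}]
```

View pics/w4.png

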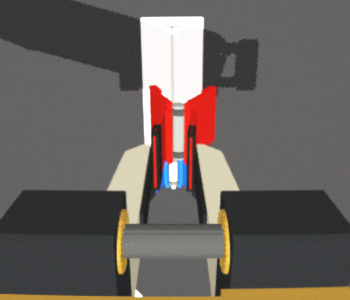

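View pics/s4.png

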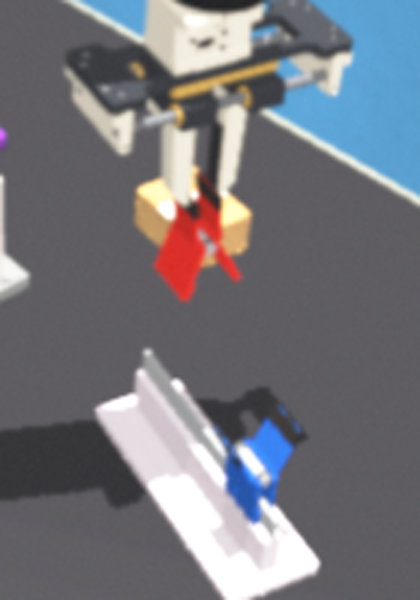

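```bash
python3 - <<'E'
from h import *
from workcell import env
s=env.sense(); im=env.camera('wrist')[:,:,::-1]; cv2.imwrite('pics/w5.png',im)
W=wristcam(env,s)
cv2.imwrite('pics/w5c.png',cv2.resize(im[170:310,270:390],None,fx=5,fy=4.2,interpolation=cv2.INTER_CUBIC))
np.set_printoptions(precision=2,suppress=True)
m=env.camera_model('wrist');print(m['fx'],m['cx'],m['cy'],m['k1'])
P=np.array(s['position']);R=np.array(s['eef_rot'])
# predicted for nominal: origin at tool z +74, l/r tips y+-20(inner) , x +-22 ; coil z+29, x+-19
pts={'coil':[(19,-5,29),(19,5,29),(-19,-5,29),(-19,5,29)],'tip':[(22,-20,70),(22,20,70)],'htop':[(17,-12,-16),(17,12,-16)]}
for k,v in pts.items(): print(k,[tuple(np.round(W.proj([P+R@np.array(p,float)])[0],1)) for p in v])
E
```

```text
333.5863017182229 322.83664922314694 204.3879040800373 -0.04837436791740465
coil [(np.float64(316.9), np.float64(208.0)), (np.float64(332.7), np.float64(208.0)), (np.float64(317.2), np.float64(262.2)), (np.float64(332.2), np.float64(262.2))]
tip [(np.float64(297.7), np.float64(187.2)), (np.float64(351.2), np.float64(187.2))]
htop [(np.float64(301.5), np.float64(239.3)), (np.float64(349.0), np.float64(239.2))]
```

View pics/w5c.png

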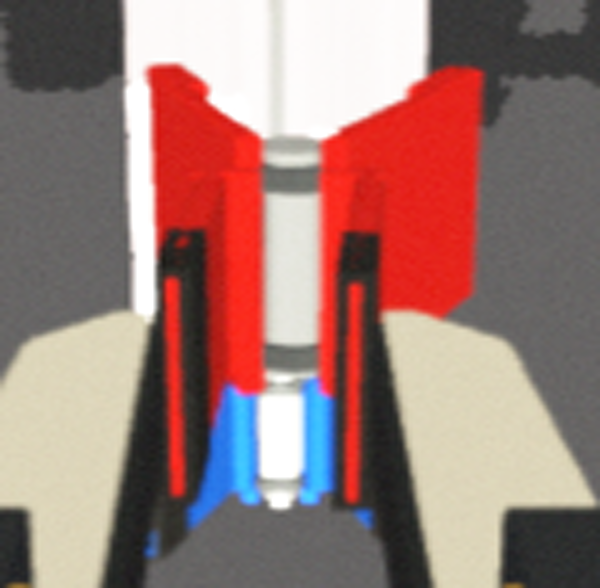

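```bash
python3 -m inch '[{"rotation":[0.5,0,-1],"translation":[3,-0.7,0],"grip":0},{"rotation":[1,-0.1,-2],"translation":[8,-2,0],"grip":0},{"rotation":[1.5,-0.1,-3],"translation":[13.5,-3.3,0],"grip":0},{"rotation":[2,-0.2,-4.5],"translation":[19,-4.7,0],"grip":0},{"rotation":[2.5,-0.2,-6],"translation":[24.5,-6,0],"grip":0},{"rotation":[3,-0.3,-7.5],"translation":[30,-7.4,0],"grip":0},{"rotation":[3.5,-0.3,-9],"translation":[35.5,-8.7,0],"grip":0},{"rotation":[4,-0.4,-10],"translation":[41,-10,0],"grip":0},{"rotation":[4.5,-0.4,-10.7],"translation":[45,-11,0],"grip":0},{"rotation":[4.9,-0.5,-10.7],"translation":[46.9,-11.5,0],"grip":0}]' 30
python3 - <<'E'
from h import *
from workcell import env
import pickle
env.camera('side');
s=env.sense(); w=env.camera('wrist')[:,:,::-1]; si=env.camera('side')[:,:,::-1]; to=env.camera('top')[:,:,::-1]
print(s['position'],s['eef_rot'].tolist() if hasattr(s['eef_rot'],'tolist') else s['eef_rot'],s['qpos'],s['width'])
pickle.dump(s,open('s6.pkl','wb'))
for n,i in(('w6',w),('s6',si),('t6',to)): cv2.imwrite(f'pics/{n}.png',i)
cv2.imwrite('pics/s6c.png',cv2.resize(si[100:240,210:340],None,fx=4,fy=4,interpolation=cv2.INTER_CUBIC))
E
```

```text
t: 9.15
position: [537.0, 279.9, 272.9]
eef_rot: [[0.096, 0.991, -0.088], [0.995, -0.096, 0.007], [-0.001, -0.088, -0.996]]
wrist_force: [0.6, -0.9, -1.4]
width: 0.238
[537.08199835 281.67381494 272.77694206] [[0.09510633147193674, 0.9915860975697268, -0.0878168367705756], [0.9954669546095875, -0.09468477284325248, 0.008963039213066452], [0.0005727078342140799, -0.08827120084184609, -0.9960963141723168]] [-0.67875116  0.55371193  0.32338454  1.40453523 -0.21846132  1.2924516
 -0.42047011] 0.2410949293492853
```

View pics/s6c.png

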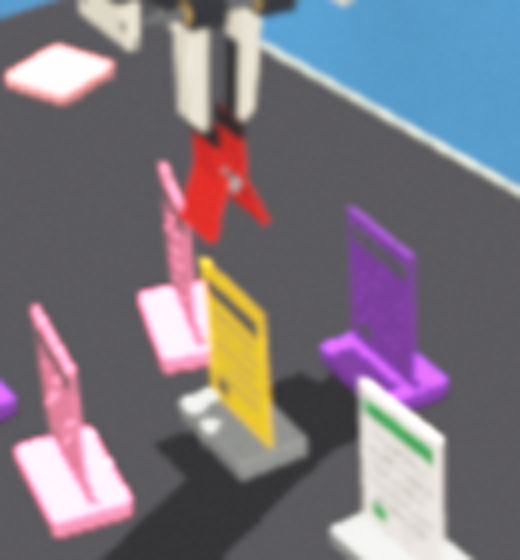

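View pics/w6.png

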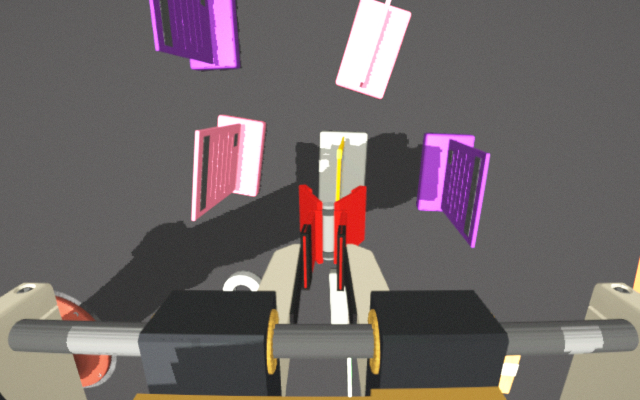

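View pics/t6.png

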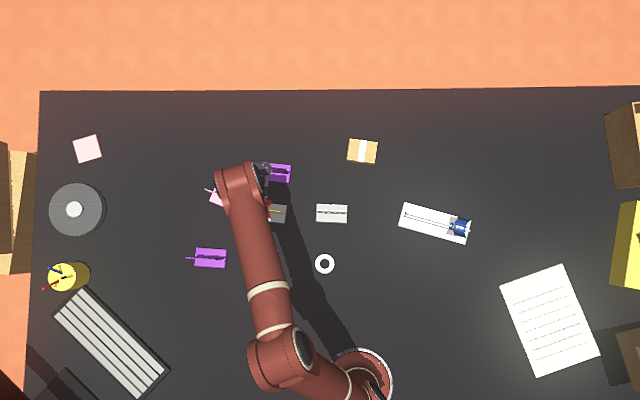

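```bash
python3 - <<'E'
from h import *
im=cv2.imread('pics/w6.png')
cv2.imwrite('pics/w6c.png',cv2.resize(im[125:295,270:390],None,fx=5,fy=3.5,interpolation=cv2.INTER_CUBIC))
im=cv2.imread('pics/s6.png')
cv2.imwrite('pics/s6d.png',cv2.resize(im[120:180,240:290],None,fx=10,fy=10,interpolation=cv2.INTER_CUBIC))
E
```

```text
(no output)
```

View pics/w6c.png

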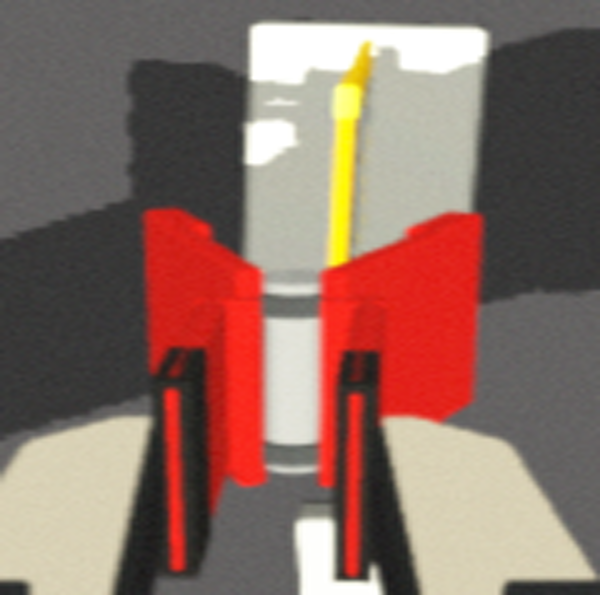

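View pics/s6d.png

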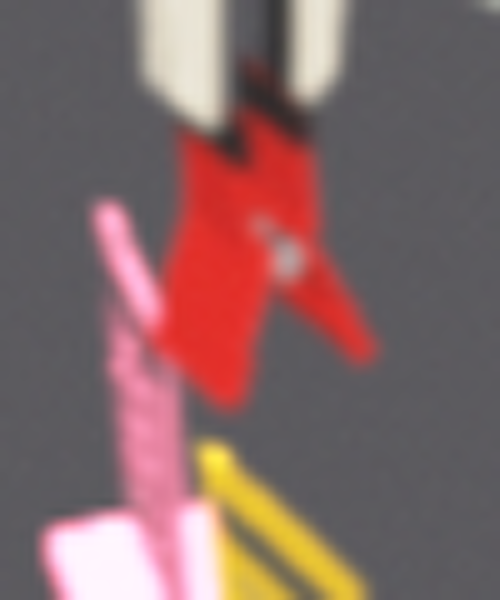

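```bash
cat > fit.py <<'E'
from h import *
from workcell import env
import pickle
from scipy.spatial.transform import Rotation as Ro
np.set_printoptions(precision=2,suppress=True)
s=pickle.load(open('s6.pkl','rb')); W=wristcam(env,s); S=Cam(env.camera_model('side')); T=Cam(env.camera_model('top'))
P=np.array(s['position']);R=np.array(s['eef_rot'])
B=R@np.diag([1,-1,-1.])  # clip nominal axes (x along tool x, z up)
def world(p,c): return p[:3]+B@Ro.from_euler('xyz',[p[3],p[4],0]).as_matrix()@np.array(c,float)
def res(p,full=False):
    h=p[5]; m=(20+h)/2
    obs=[(W,(22,h,4),(299.2,185.6)),(W,(22,-h,4),(366.2,186.4)),
         (W,(19,0,49),(328.2,202.6)),(W,(-19,0,49),(328.,258.6)),
         (W,(17,12,90),(300.6,232.5)),(W,(17,-12,90),(345.5,232.)),
         (S,(-19,0,45),(268.35,145.35)),(S,(-22,m,4),(262.75,160.5)),(S,(-22,-m,4),(276.35,155.35))]
    r=np.array([c.proj([world(p,q)])[0]-o for c,q,o in obs])
    return r if full else r.ravel()
f=least_squares(res,np.r_[P+R@[0,0,80],0,0,23],loss='soft_l1')
p=f.x; print('origin',p[:3],'roll,pitch',p[3:5],'h',p[5]); print(res(p,True))
Bc=B@Ro.from_euler('xyz',[p[3],p[4],0]).as_matrix(); print('axes',Bc); print('origin in tool',R.T@(p[:3]-P), 'tilt',np.degrees(np.arccos(Bc[2,2])))
e=W.plane([(339,149.3),(337.7,200.7)],140); print('edge wrist',e, np.degrees(np.arctan2(*(e[0]-e[1])[[1,0]])))
print('stand wrist corners',W.plane([up_ for up_ in [(250/5+270,25/3.5+125),(487/5+270,32/3.5+125)]],18))
E
python3 fit.py
```

```text
origin [536.38 280.97 189.99] roll,pitch [-0.09  0.02] h 25.929515704156103
[[ 0.12 -0.67]
 [ 0.11 -0.15]
 [ 0.21  3.29]
 [ 0.15  0.9 ]
 [-0.09 -1.67]
 [ 0.07  0.23]
 [-1.63  0.06]
 [-1.41  0.34]
 [-1.21  0.52]]
axes [[ 0.09 -1.    0.  ]
 [ 1.    0.09  0.02]
 [-0.02  0.    1.  ]]
origin in tool [-0.81  6.68 82.52] tilt 0.9598263484444205
edge wrist [[542.85 323.17 140.  ]
 [537.66 274.72 140.  ]] 83.87996524815242
stand wrist corners [[514.28 330.23  18.  ]
 [573.26 322.66  18.  ]]
```

```bash
python3 -m inch '[{"rotation":[0,0,0],"translation":[-0.1,0.1,0.5],"grip":0},{"rotation":[0,0,0],"translation":[-0.2,0.3,1.5],"grip":0},{"rotation":[0,0,0],"translation":[-0.3,0.4,2.5],"grip":0},{"rotation":[0,0,0],"translation":[-0.4,0.5,3.5],"grip":0},{"rotation":[0,0,0],"translation":[-0.4,0.55,4],"grip":0},{"rotation":[0,0,0],"translation":[-0.4,0.55,4],"grip":0},{"rotation":[0,0,0],"translation":[-0.4,0.55,4],"grip":0},{"rotation":[0,0,0],"translation":[-0.4,0.55,4],"grip":0},{"rotation":[0,0,0],"translation":[-0.4,0.55,4],"grip":0},{"rotation":[0,0,0],"translation":[-0.4,0.55,4],"grip":0}]' 30
python3 - <<'E'
from h import *
from workcell import env
import pickle
np.set_printoptions(precision=3,suppress=True)
s=env.sense(); w=env.camera('wrist')[:,:,::-1]; si=env.camera('side')[:,:,::-1]
P=np.array(s['position']);R=np.array(s['eef_rot']);print(P,R,s['width'])
print('clip origin', P+R@[-.8,6.7,82.5])
pickle.dump(s,open('s7.pkl','wb'))
cv2.imwrite('pics/w7.png',w)
cv2.imwrite('pics/s7.png',si)
a=cv2.resize(w[125:295,270:390],(480,560),interpolation=cv2.INTER_CUBIC); b=cv2.resize(si[115:185,240:280],(320,560),interpolation=cv2.INTER_CUBIC)
cv2.imwrite('pics/b7.png',np.hstack([a,b]))
E
```

```text
t: 10.6
position: [539.7, 272.9, 234.0]
eef_rot: [[0.1, 0.991, -0.085], [0.995, -0.1, 0.008], [-0.001, -0.086, -0.996]]
wrist_force: [-0.5, -0.9, -0.4]
width: 0.24
[539.701 272.874 234.046] [[ 0.1    0.991 -0.085]
 [ 0.995 -0.1    0.008]
 [-0.001 -0.086 -0.996]] 0.24016525937693115
clip origin [539.234 272.068 151.275]
```

View pics/b7.png

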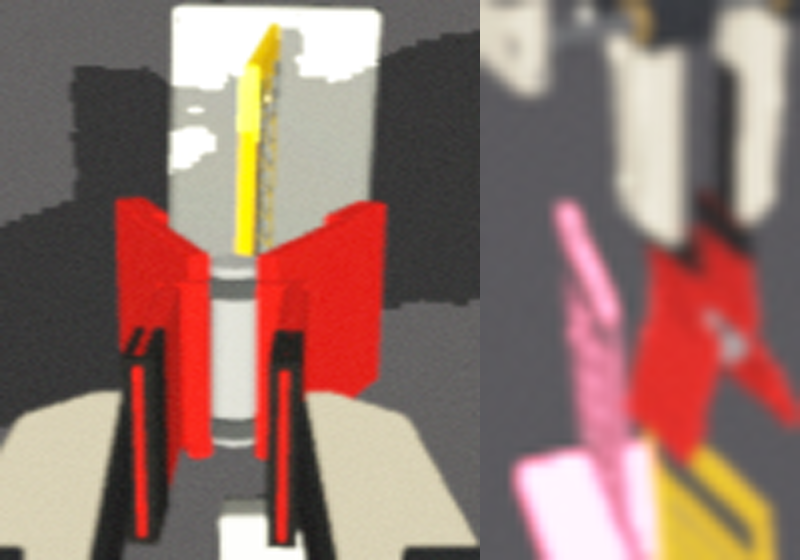

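```bash
python3 - <<'E'
from h import *
from workcell import env
import pickle
s=pickle.load(open('s7.pkl','rb')); W=wristcam(env,s)
e=W.plane([(332,146.3),(330.6,202.4)],140); d=e[0]-e[1]; print(e,np.degrees(np.arctan2(d[1],d[0])), 'mid',e[0]-45*d/np.linalg.norm(d))
R=np.array(s['eef_rot']); D=np.array([538,276.5,115])-(np.array(s['position'])+R@[-.8,6.7,82.5]); print(D,R.T@D)
E
```

```text
[[542.69949299 322.28489031 140.        ]
 [537.24108356 276.14905607 140.        ]] 83.25260429526253 mid [537.41234134 277.59656938 140.        ]
[ -1.23398252   4.43223427 -36.27543075] [ 4.30786656  1.43815555 36.28289244]
```

```bash
python3 -m inch '[{"rotation":[0,0,0],"translation":[0.4,0,0],"grip":0},{"rotation":[0,0,0],"translation":[0.45,0,0.4],"grip":0},{"rotation":[0,0,0],"translation":[0.45,0.03,0.9],"grip":0},{"rotation":[0,0,0],"translation":[0.45,0.05,1.5],"grip":0},{"rotation":[0,0,0],"translation":[0.45,0.07,2.1],"grip":0},{"rotation":[0,0,0],"translation":[0.45,0.09,2.7],"grip":0},{"rotation":[0,0,0],"translation":[0.45,0.1,3.2],"grip":0},{"rotation":[0,0,0],"translation":[0.45,0.1,3.6],"grip":0},{"rotation":[0,0,0],"translation":[0.45,0.1,3.6],"grip":0},{"rotation":[0,0,0],"translation":[0.45,0.1,3.6],"grip":0}]' 30
python3 - <<'E'
from h import *
from workcell import env
import pickle
np.set_printoptions(precision=3,suppress=True)
s=env.sense(); w=env.camera('wrist')[:,:,::-1]; si=env.camera('side')[:,:,::-1]
P=np.array(s['position']);R=np.array(s['eef_rot']);print(P,s['width'],s['wrist_force'])
print('clip origin', P+R@[-.8,6.7,82.5])
pickle.dump(s,open('s8.pkl','wb'))
cv2.imwrite('pics/w8.png',w)
cv2.imwrite('pics/s8.png',si)
a=cv2.resize(w[125:295,270:390],(480,560),interpolation=cv2.INTER_CUBIC); b=cv2.resize(si[115:185,240:280],(320,560),interpolation=cv2.INTER_CUBIC)
cv2.imwrite('pics/b8.png',np.hstack([a,b]))
for c,n in (('side','red_coil'),('side','blue_clip'),('side','carton'),('side','bearing')): print(n,[(np.round(d['xyz']).tolist(),round(d['conf'],2)) for d in env.look_for(c,n)])
E
```

```text
t: 11.95
position: [538.2, 277.5, 198.2]
eef_rot: [[0.1, 0.991, -0.085], [0.995, -0.1, 0.008], [-0.001, -0.085, -0.996]]
wrist_force: [0.1, -0.2, -0.9]
width: 0.239
[538.197 277.541 198.158] 0.23930347381060285 [ 0.131 -0.198 -0.865]
clip origin [537.749 276.738 115.387]
red_coil [([529.0, 273.0, 161.0], 0.72)]
blue_clip [([485.0, -315.0, 102.0], 0.92)]
carton [([711.0, -29.0, 47.0], 0.74), ([528.0, 269.0, 164.0], 0.62)]
bearing [([373.0, 95.0, 19.0], 0.69), ([531.0, 264.0, 22.0], 0.28)]
```

View pics/b8.png

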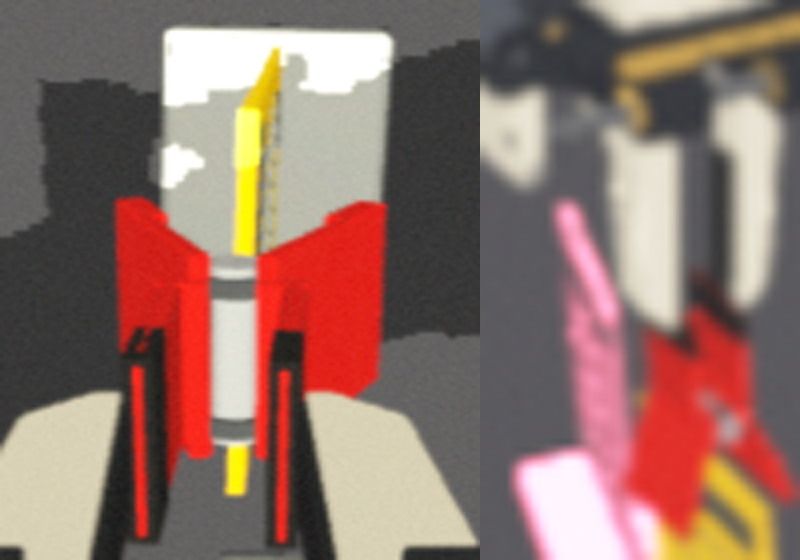

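```bash
python3 - <<'E'
from h import *
from workcell import env
import pickle
s=pickle.load(open('s8.pkl','rb')); W=wristcam(env,s)
e=W.plane([(332,158.4),(328.75,274.4)],140); print(e,e.mean(0),np.linalg.norm(e[0]-e[1]))
s=env.sense(); print(s['t'],s['position'],s['qd'],s['wrist_force'],s['width'])
E
```

```text
[[542.9949754  323.15664325 140.        ]
 [532.18130201 233.70892174 140.        ]] [537.5881387 278.4327825 140.       ] 90.09900341056525
12.25 [538.08216117 277.50847824 198.0762958 ] [-0.00059208  0.00095851  0.00101289  0.00165662  0.00079649 -0.00211617
  0.00022058] [-0.12387091  0.45667604 -0.74445308] 0.2375356356591579
```

```bash
python3 -c "
from workcell import env
print(env.hand_in())"
```

```text
the job is handed in; nothing more can be done
None
```

The red clip is off the rail and squeezed wide open over the middle of the yellow card's top edge, and I handed it in still held there at about 12 s of the 38 s allowed. No verdict came back from the hand-in.

The clip sat tilted in the grip by about 0.09 rad after the squeeze, so I tilted the tool 5° to bring it upright before lowering.

| Final check | Measured | Allowed |
|---|---|---|
| Off the card's plane | about 0.2 mm | 12 mm |
| Along the edge from its middle | about 1.7 mm | 20 mm |
| Origin below the top edge | about 25 mm | 12–38 mm |
| Tilt from vertical | about 1° | 0.2 rad (11.5°) |
| Off square to the card | about 1–2° | 0.2 rad (11.5°) |

- **Opening:** the gripper was at about 22 mm over the handles with 30 N commanded, which is at the clip's stop. I did not measure the joint angle itself.
- **Contact:** the wrist force stayed below 1 N, with no sign of the clip touching the card. The wrist and side pictures show one jaw on each side.
- **Bystanders:** the blue clip, carton and bearing were found within about 5 mm of where they started, which is about the accuracy of the trained network.
- **Disagreements:** the network placed the coil about 9 mm to one side of my fit. It sees only the visible surface, so I went by the wrist picture. The side view also differed from the wrist view by about 1.5 pixels, some 2–3 mm, well inside the limits.

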